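# Tip one half of a divided dish into a catch pan

## Robot

A 6-joint arm with a two-finger parallel gripper is mounted at the origin on a cart in front of the work surface, level with it; the furniture and walls round the work are solid. World frame = base frame: x ahead of the robot, y to its left, z up, the work surface at z = 0. Lengths are in m, angles in rad, forces in N, time in s.
With the tool pointing down it reaches from about 0.25 to 0.775 m from the base axis. Payload 4 kg.
Tool frame: the origin (TCP) lies midway between the tips of the shut fingers; the grasp point (between the pads) lies 19 mm behind it; z points along the fingers, y is the direction in which the jaws open and shut (so a half turn about z gives the same grasp; the last joint's range is limited). The gripper opens to 94 mm and grips with 3 to 60 N. Pads are 16 mm wide; open, the fingers measure 119 mm over their backs; the gripper's body (75 mm by 177 mm) begins 78 mm behind the grasp point.
Start: joints at [-1.206, 0.087, 1.371, -0, 1.684, -0.103], TCP at [0.248, -0.491, 0.179] pointing down, gripper open.
Joint ranges: [-3.1, 3.1], [-0.76, 2.03], [0.27, 2.55], [-1.08, 4.22], [0.17, 2.65], [-2.57, 2.57]. Speed limits (rad/s): [2.79, 2.79, 3.14, 3.14, 3.14, 3.14].

## Interface

Orientations are given as [roll, pitch, yaw] about the fixed x, y, z axes, in that order (R = Rz(yaw) Ry(pitch) Rx(roll)).
In Python, from bench import get_obs, snapshot, ticket gives the robot as it stands.
- The arm moves only by the shell command python3 -m creep 'ROWS' [OPENING]. ROWS is JSON, a list that holds one entry, the list of rows, each a list of 4 numbers: the shift along the tool's x, y, z in mm, then the turn about the tool's z in degrees. A call has 1 to 8 rows; each row shifts and turns the commanded pose from where the row before left it, along the tool's axes as they then stand; what a row does not reach is not made up. A row lasts 1/8 s, in which the tool goes at most 62.5 mm and 10.7 degrees, less where a joint would pass 70% of its speed; a pose out of reach is approached as far as the arm can. A call with a gripper value outside its range is refused whole. OPENING is the opening, from 0 (shut) to 1 (fully open), set as the call begins (- or left out, the last holds). The fingers move at their own pace and stop on an object; the grip force is fixed at half the most. Time passes only in rows, so rows that do not move let the fingers close. It gives the time, the measured TCP pose, the force and the opening at its end, in the units of the state.
- get_obs(): the state, without advancing time (a new reading comes with each control period).
- snapshot(name): name is "side" or "top" or "wrist"; returns a dict with "color" (384x512x3 uint8, red, green, blue), "depth" (384x512 float32, m along the optical axis (not along the pixel's ray), 0 where there is no reading), "fx", "fy", "cx", "cy" (pixels), "distortion" ([k1, k2, p1, p2, k3] as OpenCV has them; the pictures are not rectified), "extrinsics" (4x4, takes a point from world to camera coordinates). Camera axes: x right, y down, z forward; pixel columns grow to the right and rows downward; lengths in m; the calibration is good to about 2 mm. A picture is of the moment at which its call begins.
- ticket.close_job(): hands the job in, once; it reports no verdict.
The state is a dict: "time": time; "joint_positions": joint angles; "qvel": joint speeds; "joint_torque": joint torques, N m; "tool_pos": TCP position; "ee_rot": TCP orientation; "wrist_force": force on the tool from outside, world axes, zero at the start; "wrist_torque": the same for the moment, N m; "width": finger opening in m.
Only numpy, scipy, OpenCV 4.12 (cv2) and the standard library are available. Lean on these libraries where they do the work, as an engineer would, in place of code of your own. Each camera call takes 0.05 s, during which the arm holds its last target. There are 200 camera calls.

## Task

Bring the empty catch pan over to the tipping stand and set it on the bench under the side where the dish tips, turn the divided dish by its grip fin so that the half with the vial faces that side, then press the hand lever down until it firms up at its stop so that only the vial drops into the pan, and let the lever come back up. Turn and tip the dish while the vial and the stopper lie in it: do not pick either up or touch them with the gripper. The stopper must stay in the dish, the pan must end standing on the bench, and nothing else on the bench may be disturbed.

Things in the scene. Friction and masses are not known exactly. Their poses are not given: they have to be found in the camera images.
- tipper: Grey tipping stand fixed to the bench: base plate 270 (x) x 100 (y, from -35 to +65) x 10 mm, two uprights 144 mm high at x = -98 and +98 mm. Origin on the bench below the axis on which the dish turns, z up. A level axle runs along its x, 130 mm above the bench. The dish tips towards the stand's -y side; the pan goes beside the base plate there.
- catch_spot (a point): Point on the bench 112 mm to the stand's -y side, axes as the stand: the pan's underside centre belongs here (8 mm off, or 15 farther out, does no harm). The dish overhangs to 77 mm from the stand's origin (lower edge 150 mm up when level, 75 mm when tipped): have the pan's grip plate on the side away from the stand; a pan lowered from above must come down farther out and be slid in.
- cradle (a joint): Tipping angle of the axle with dish and hand lever, all one piece: 0 rad level, 1.15 rad at the stop with the -y side down. A spring brings it back to 0. Pressing the lever pad takes about 1.5 N at first and 6 N at the end of its travel, then it is firm.
- lever_pad (a point): Middle of the top face of the grey lever pad, 36 mm along the stand's x, 44 mm along the arm. It lies 135 mm to the stand's -x side and 110 mm from the axle, on the -y side. At rest the arm points 33 degrees up (pad 190 mm above the bench, 92 mm out from the axle), at the stop 33 degrees down (70 mm, 92 mm); the pad swings on that arc and tilts with the arm.
- dish: Steel divided dish, 145 mm (x) x 154 mm (y), origin under its middle. A divider 40 mm high along its y makes two halves, at +x and -x, each with a 10 mm high sloping lip as its outer long edge, 72 mm from the axis, and 28 mm end walls. Inner floor 156 mm above the bench. The half to be emptied must have its lip towards the stand's -y: the divider then lies along the stand's x.
- dish_grip (a point): Grip point of the dish, on its turning axis, 218 mm above the bench; axes as the dish. The grip fin on the divider is 12 mm thick (x), 44 mm long (y), free from 196 to 232 mm above the bench. The dish turns on the cradle with slight friction and stays as left, 3.4 rad either way. At the start its divider points along the tipping direction within 15 degrees; either half may hold the vial.
- vial_mid (a point): Centre of the vial with a screw cap, 20 mm in diameter, 65 mm long, lying in one half of the dish with its axis (z, cap end +) along the divider; it can roll. Other vials stand in a rack at the back and are not part of the job.
- plug_mid (a point): Centre of the rubber stopper, 28 mm in diameter, 31 mm high, standing in the other half of the dish.
- pan: Empty aluminium catch pan, 120 x 120 mm, walls 50 mm high and 4 mm thick, 0.2 kg. Origin at the centre of its underside, z up. An upright grip plate stands on its -y wall.
- pan_grip (a point): Grip point on the pan's grip plate, 70 mm above the pan's underside. The plate is 60 mm wide along the pan's x, 10 mm thick along the pan's y (centred 62.5 mm to the -y side of the pan's centre), and its top is 88 mm above the pan's underside.
- flask: Bystander: volumetric flask, 68 mm wide and 185 mm high, thin neck. Origin at its underside.
- beaker: Bystander: glass beaker, 58 mm wide, 68 mm high. Origin at its underside.
- bottle: Bystander: small reagent bottle, 48 mm wide, 105 mm high. Origin at its underside.
- timer: Bystander: flat timer, 62 x 62 x 19 mm. Origin at its underside.
- notebook: Bystander: notebook, 210 x 152 x 14 mm. Origin at its underside.

How it is judged:
By the outcome, as a careful person would: the job done as asked, in the order asked, and still so for the second after the job is handed in, with the robot touching nothing.
It also fails if it takes over 66 s, if anything falls off the work surface, if the arm or the gripper's body presses on something with over 40 N, if the wrist force passes 120 N, or if a joint passes its speed limit or range.

## Working session

There is one attempt and no reset: what is moved stays moved. The work goes in short steps, Python scripts to look and compute and a shell command to move; the robot and the scene stay as the last step left them, time stands still between calls to the robot, and variables do not carry over. Pictures are saved under pics/ and viewed, on a budget of 10 in all, crops included, one or two more only if the job needs it, and the job is handed in when it is done.

```bash
mkdir -p pics; ls; cat > h.py <<'E'
import numpy as np, cv2
from bench import get_obs, snapshot, ticket
def cam(s):
    K=np.array([[s['fx'],0,s['cx']],[0,s['fy'],s['cy']],[0,0,1.]]); return K,np.array(s['distortion'],float),np.array(s['extrinsics'])
def ray(s,uv):
    K,d,E=cam(s); n=cv2.undistortPoints(np.array(uv,float).reshape(-1,1,2),K,d).reshape(-1,2)
    R=E[:3,:3];c=-R.T@E[:3,3]; return c,np.c_[n,np.ones(len(n))]@R
def plane(s,uv,z):
    c,d=ray(s,uv); return c+d*((z-c[2])/d[:,2])[:,None]
def depthpts(s,uv):
    c,d=ray(s,uv); uv=np.array(uv,int).reshape(-1,2); return c+d*s['depth'][uv[:,1],uv[:,0]][:,None]
def proj(s,P):
    K,d,E=cam(s); return cv2.projectPoints(np.array(P,float).reshape(-1,3),cv2.Rodrigues(E[:3,:3])[0],E[:3,3],K,d)[0].reshape(-1,2)
def save(s,n): cv2.imwrite('pics/'+n,s['color'][...,::-1])
E
python3 - <<'E'
from h import *
import pickle
o=get_obs();print(o['time'],o['tool_pos'],o['ee_rot'],o['wrist_force'],o['width'])
S={n:snapshot(n) for n in('top','side')}
pickle.dump(S,open('s0.pkl','wb'))
for n in S: save(S[n],n+'0.png');print(n,ray(S[n],[[256,192]]))
E
```

```text
pics
0.0 [ 0.24779858 -0.49034548  0.1779108 ] [-3.13942083e+00 -2.09491081e-04  4.67831217e-01] [-0.29209278 -0.06103443  0.03217098] 0.09390340562269092
top (array([0.29537516, 0.02464654, 1.3800212 ]), array([[ 0.17511145,  0.00988906, -0.98465518]]))
side (array([0.01016905, 1.33898989, 0.66373679]), array([[ 0.35595179, -0.86045157, -0.365062  ]]))
```

View pics/top0.png

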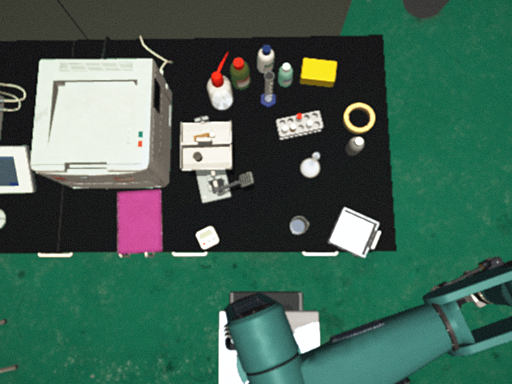

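View pics/side0.png

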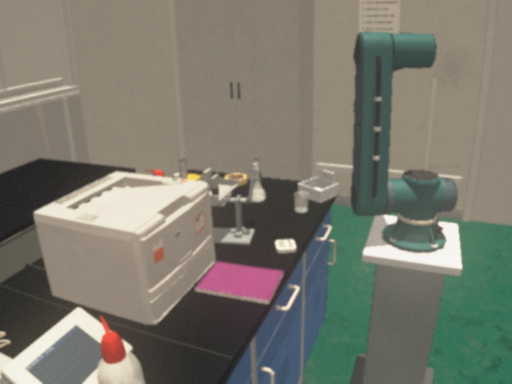

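The top view shows the dish at about (206,146), the lever pad at (246,179), the pan at (354,231) with its grip plate to the right (377,240), the flask at (310,165), the beaker at (299,225) and the timer at (207,237). I'll enlarge the stand and the pan.

```bash
python3 - <<'E'
from h import *
import pickle
S=pickle.load(open('s0.pkl','rb'));c=S['top']['color'][...,::-1]
a=cv2.resize(c[100:260,165:325],None,fx=3.6,fy=3.6,interpolation=cv2.INTER_CUBIC)
b=cv2.resize(c[200:264,325:387],None,fx=3.6,fy=3.6,interpolation=cv2.INTER_CUBIC)
im=np.zeros((576,800,3),np.uint8); im[:,:576]=a; im[:230,577:577+223]=b[:230,:223]
cv2.imwrite('pics/crop0.png',im)
s=S['top']
for n,p in dict(pad=(246,179),fin=(206,147),vial=(203,135),plug=(197,157),pan=(354,231),grip=(377,240),base=(213,192),flask=(310,165)).items(): print(n,depthpts(s,[p]).round(3))
E
```

```text
pad [[0.545 0.066 0.195]]
fin [[0.654 0.19  0.158]]
vial [[0.686 0.197 0.177]]
plug [[0.615 0.212 0.187]]
pan [[ 0.407 -0.285 -0.001]]
grip [[ 0.372 -0.335  0.086]]
base [[0.517 0.168 0.14 ]]
flask [[ 0.614 -0.136  0.08 ]]
```

View pics/crop0.png

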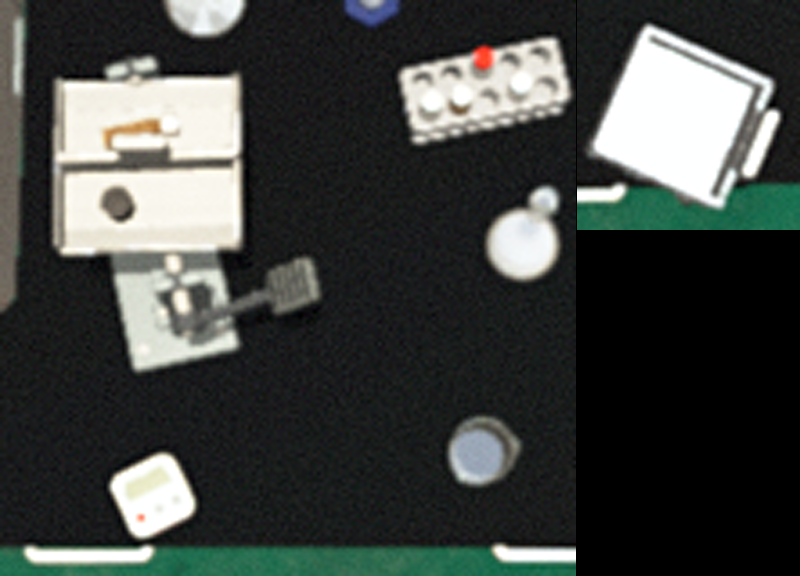

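The vial, with its white cap to the right, lies in the far (+x) half at about (203,136), and the stopper is in the near half at (197,157). The divider runs roughly along world y. The stand is yawed about +11°, with its lever at the right (-y). Now the numbers.

```bash
cat >> h.py <<'E'
def cloud(s):
    v,u=np.mgrid[0:384,0:512]; uv=np.c_[u.ravel(),v.ravel()]; P=depthpts(s,uv); P[s['depth'].ravel()==0]=9; return P.reshape(384,512,3)
def rect(P): 
    r=cv2.minAreaRect((P[:,:2]*1000).astype(np.float32)); return np.round(r[0],1),np.round(r[1],1),round(r[2],1)
E
python3 - <<'E'
from h import *
import pickle
S=pickle.load(open('s0.pkl','rb'))
def sel(P,x0,x1,y0,y1,z0,z1):
    return P[(P[...,0]>x0)&(P[...,0]<x1)&(P[...,1]>y0)&(P[...,1]<y1)&(P[...,2]>z0)&(P[...,2]<z1)]
def show(n,q):
    if len(q)>4: print(n,len(q),q.mean(0).round(4),q.min(0).round(3),q.max(0).round(3),rect(q))
    else: print(n,len(q))
for k in S:
    P=cloud(S[k]);print(k)
    show('fin',sel(P,.6,.72,.1,.28,.222,.245))
    show('dishfloor',sel(P,.54,.76,.08,.3,.145,.215))
    show('pad',sel(P,.49,.6,.02,.1,.17,.21))
    show('base',sel(P,.47,.57,.08,.3,.005,.016))
    show('upr',sel(P,.47,.58,.14,.26,.125,.16))
    show('uprfar',sel(P,.72,.82,.14,.3,.125,.16))
    show('panplate',sel(P,.3,.5,-.4,-.2,.075,.1))
    show('panall',sel(P,.3,.52,-.42,-.18,.03,.06))
    show('flask',sel(P,.54,.7,-.2,-.06,.02,.22))
    show('rack',sel(P,.66,.8,-.2,0.0,.02,.15))
    show('beaker',sel(P,.36,.5,-.2,-.06,.02,.12))
E
```

```text
top
fin 68 [0.6575 0.1895 0.2301] [0.652 0.168 0.222] [0.664 0.209 0.234] (array([658.1, 188.8]), array([11.5, 41.1]), 1.3)
dishfloor 2388 [0.655  0.1891 0.1642] [0.54  0.081 0.145] [0.746 0.268 0.215] (array([642.6, 174.4]), array([209.3, 183.3]), 1.4)
pad 178 [0.5463 0.069  0.1896] [0.525 0.045 0.171] [0.568 0.099 0.206] (array([545.5,  73.9]), array([37.3, 52.8]), 13.3)
base 339 [0.5334 0.1884 0.0096] [0.473 0.082 0.005] [0.57  0.299 0.016] (array([520.8, 190.5]), array([ 96.5, 216.5]), 0.8)
upr 172 [0.547  0.1633 0.1383] [0.517 0.141 0.126] [0.579 0.188 0.148] (array([547.9, 164.9]), array([63.1, 42.6]), 11.1)
uprfar 105 [0.744  0.2059 0.1442] [0.721 0.141 0.127] [0.762 0.262 0.16 ] (array([741.5, 201.5]), array([121.3,  41.1]), 89.7)
panplate 79 [ 0.3746 -0.3299  0.0854] [ 0.348 -0.345  0.076] [ 0.403 -0.314  0.092] (array([ 375.8, -331.5]), array([12.1, 59. ]), 61.8)
panall 355 [ 0.4032 -0.278   0.047 ] [ 0.324 -0.353  0.03 ] [ 0.481 -0.193  0.06 ] (array([ 401.5, -274.7]), array([124.9, 121.7]), 64.6)
flask 347 [ 0.614  -0.1384  0.0697] [ 0.588 -0.174  0.02 ] [ 0.65  -0.109  0
[... 816 characters left out ...]
, 150.4]), 8.9)
upr 126 [0.5441 0.1703 0.1364] [0.514 0.14  0.125] [0.578 0.191 0.147] (array([548.1, 164.3]), array([62.6, 41.7]), 24.2)
uprfar 0
panplate 49 [ 0.372  -0.3269  0.0837] [ 0.346 -0.348  0.075] [ 0.401 -0.311  0.092] (array([ 372. , -331.9]), array([20.7, 63. ]), 68.9)
panall 437 [ 0.3994 -0.2712  0.0437] [ 0.32  -0.354  0.03 ] [ 0.479 -0.191  0.06 ] (array([ 399.6, -274.3]), array([134.4, 127. ]), 63.4)
flask 242 [ 0.6123 -0.13    0.076 ] [ 0.585 -0.157  0.02 ] [ 0.633 -0.105  0.188] (array([ 608.7, -129.8]), array([47.1, 50.3]), 8.5)
rack 1
beaker 262 [ 0.416  -0.1016  0.0481] [ 0.369 -0.2    0.02 ] [ 0.449 -0.067  0.071] (array([ 412.8, -137.4]), array([141.5,  57.3]), 77.1)
```

```bash
cat >> h.py <<'E'
def goto(x,y,z,yawdeg):
    """needed shift (tool x,y,z mm, current tool axes) and turn (deg about tool z)"""
    from scipy.spatial.transform import Rotation as R
    o=get_obs(); M=R.from_euler('xyz',o['ee_rot']).as_matrix()
    sh=M.T@(np.array([x,y,z])-o['tool_pos'])*1000
    t=(np.degrees(o['ee_rot'][2])-yawdeg+180)%360-180
    print('t',round(o['time'],2),'pos',np.round(o['tool_pos'],4),'yaw',np.degrees(o['ee_rot'][2]).round(1),'F',np.round(o['wrist_force'],1),'w',round(o['width'],4),'| shift',sh.round(1),'turn',t.round(1))
E
python3 -m creep '[[[46,-21,0,0],[46,-21,0,0],[46,-21,0,0],[46,-21,0,0],[0,0,0,10.5],[0,0,0,10.5],[0,0,0,10.5],[0,0,0,10.5]]]' && python3 -m creep '[[[0,0,0,10.5],[0,0,0,0]]]'
python3 - <<'E'
from h import *
goto(.375,-.330,.054,-25.5)
s=snapshot('wrist');save(s,'w1.png');P=cloud(s)
m=P[...,2];print(s['extrinsics'].round(3))
q=P[(m>.078)&(m<.1)&(abs(P[...,0]-.375)<.05)&(abs(P[...,1]+.33)<.05)]
print(len(q),q.mean(0),rect(q))
E
```

```text
time: 1.1
tool_pos: [0.3742, -0.3326, 0.1785]
ee_rot: [-3.141, 0.001, -0.271]
wrist_force: [0.7, 0.0, -0.0]
width: 0.0938
time: 1.35
tool_pos: [0.3741, -0.3327, 0.1785]
ee_rot: [-3.141, 0.001, -0.446]
wrist_force: [-0.1, -0.5, 0.1]
width: 0.0941
t 1.35 pos [ 0.3741 -0.3327  0.1785] yaw -25.6 F [-0.1 -0.5  0.1] w 0.0941 | shift [ -0.3  -2.8 124.5] turn -0.1
[[-0.431 -0.902 -0.001 -0.139]
 [-0.878  0.42   0.231  0.445]
 [-0.208  0.1   -0.973  0.501]
 [ 0.     0.     0.     1.   ]]
491 [ 0.37662992 -0.33181329  0.0872434 ] (array([ 375.7, -331.2]), array([ 8.8, 59.7]), 64.5)
```

View pics/w1.png

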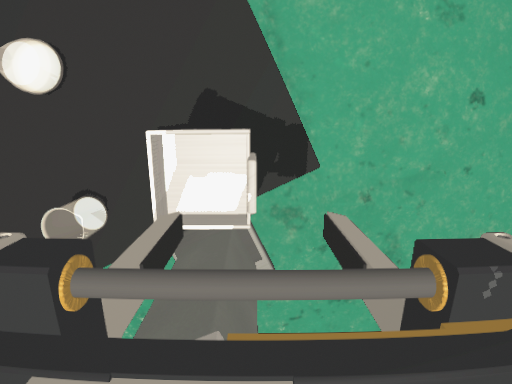

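The wrist view shows the pan squarely ahead and its grip plate at about (252,183), halfway between the open fingers. Measured position (0.376,-0.331), top at 0.087, yaw -25.5°, which agrees with the other views. I'll go down and grip.

```bash
python3 -m creep '[[[1,-2,40,0],[0,0,40,0],[0,0,25,0],[0,0,12,0],[0,0,7,0],[0,0,0,0]]]' && python3 -m creep '[[[0,0,0,0],[0,0,0,0],[0,0,0,0],[0,0,0,0],[0,0,0,0],[0,0,0,0]]]' 0 && python3 -m creep '[[[0,0,-10,0],[0,0,-20,0],[0,0,-30,0],[0,0,0,0]]]'
python3 - <<'E'
from h import *
goto(.5,-.20,.28,-25.5)
s=snapshot('wrist');save(s,'w2.png')
E
```

```text
time: 2.15
tool_pos: [0.3764, -0.3319, 0.0555]
ee_rot: [3.141, -0.001, -0.448]
wrist_force: [-0.3, -0.5, -0.3]
width: 0.0943
time: 2.9
tool_pos: [0.3761, -0.3316, 0.0551]
ee_rot: [3.142, -0.0, -0.448]
wrist_force: [-0.8, -0.1, 0.5]
width: 0.0374
time: 3.4
tool_pos: [0.3777, -0.3333, 0.1185]
ee_rot: [3.139, -0.007, -0.448]
wrist_force: [-0.3, 0.4, -0.5]
width: 0.0006
t 3.4 pos [ 0.3777 -0.3333  0.1185] yaw -25.7 F [-0.3  0.4 -0.5] w 0.0006 | shift [  53.5 -172.7 -161.6] turn -0.2
```

View pics/w2.png

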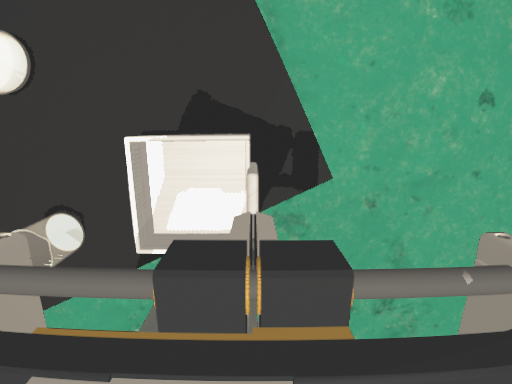

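The fingers were still closing when I lifted, so they shut above the plate; the pan stands where it was, with the plate at (252,187). I'll go again with a smaller opening and a longer wait.

```bash
python3 -m creep '[[[0,0,0,0],[0,0,0,0],[0,0,0,0],[0,0,0,0],[0,0,0,0],[0,0,0,0],[0,0,0,0]]]' 0.4 && python3 - <<'E'
from h import *
goto(.376,-.3315,.055,-25.5)
E
python3 -m creep '[[[2,-1,24,0],[0,0,24,0],[0,0,10,0],[0,0,5,0],[0,0,0,0]]]' && python3 -m creep '[[[0,0,0,0],[0,0,0,0],[0,0,0,0],[0,0,0,0],[0,0,0,0],[0,0,0,0]]]' 0
```

```text
time: 4.32
tool_pos: [0.3761, -0.3317, 0.1152]
ee_rot: [3.141, -0.0, -0.449]
wrist_force: [0.3, -0.6, -1.0]
width: 0.0377
t 4.33 pos [ 0.3761 -0.3317  0.1152] yaw -25.7 F [ 0.3 -0.6 -1. ] w 0.0377 | shift [-0.2 -0.1 60.2] turn -0.2
time: 4.95
tool_pos: [0.3786, -0.3318, 0.0525]
ee_rot: [3.141, -0.001, -0.449]
wrist_force: [-0.2, -0.2, 0.4]
width: 0.0373
time: 5.7
tool_pos: [0.3784, -0.3322, 0.0526]
ee_rot: [3.14, -0.001, -0.449]
wrist_force: [-1.4, -2.3, 2.5]
width: 0.0096
```

```bash
python3 -m creep '[[[0,0,-15,0],[0,0,-30,0],[0,0,-40,0],[0,0,-40,0],[0,0,-40,0],[0,0,-30,0],[0,0,-17,0],[0,0,0,0]]]' && python3 -m creep '[[[0,0,0,-6],[0,0,0,-8],[0,0,0,-8],[0,0,0,-8],[0,0,0,-6],[0,0,0,-2],[0,0,0,0]]]'
python3 - <<'E'
from h import *
goto(.702,-.0145,.265,12.5)
E
```

```text
time: 6.7
tool_pos: [0.3787, -0.3317, 0.2651]
ee_rot: [3.141, -0.002, -0.448]
wrist_force: [0.3, -0.7, -2.0]
width: 0.0097
time: 7.58
tool_pos: [0.3781, -0.3312, 0.2629]
ee_rot: [-3.14, 0.001, 0.214]
wrist_force: [-1.9, -0.3, -1.9]
width: 0.0099
t 7.58 pos [ 0.3781 -0.3312  0.2629] yaw 12.2 F [-1.9 -0.3 -1.9] w 0.0099 | shift [ 383.7 -240.8   -2. ] turn -0.3
```

```bash
python3 -m creep '[[[20,-13,-15,0],[40,-25,0,0],[45,-28,0,0],[45,-28,0,0],[45,-28,0,0],[45,-28,0,0],[45,-28,0,0],[40,-25,0,0]]]' && python3 -m creep '[[[34,-22,0,0],[18,-12,0,0],[6,-4,0,0],[0,0,0,0],[0,0,0,0]]]'
python3 - <<'E'
from h import *
goto(.702,-.0145,.085,12.5)
s=snapshot('wrist');save(s,'w3.png');P=cloud(s);m=P[...,2]
q=P[(m>.255)&(m<.29)&(abs(P[...,0]-.69)<.12)&(abs(P[...,1]-.04)<.11)];print(len(q),rect(q),q.mean(0),q.min(0),q.max(0))
E
```

```text
time: 8.57
tool_pos: [0.6537, -0.0624, 0.2782]
ee_rot: [-3.141, 0.001, 0.214]
wrist_force: [0.1, -0.1, -2.2]
width: 0.0092
time: 9.2
tool_pos: [0.7007, -0.0155, 0.2795]
ee_rot: [3.141, 0.0, 0.213]
wrist_force: [-0.2, -0.3, -2.4]
width: 0.0092
t 9.2 pos [ 0.7007 -0.0155  0.2795] yaw 12.2 F [-0.2 -0.3 -2.4] w 0.0092 | shift [  1.5  -0.8 194.5] turn -0.3
3952 (array([686.9,  41.1]), array([115.4, 127.8]), 12.1) [0.70222199 0.07671667 0.27181683] [ 0.61826721 -0.02114631  0.2550133 ] [0.75464324 0.1139749  0.28990705]
```

View pics/w3.png

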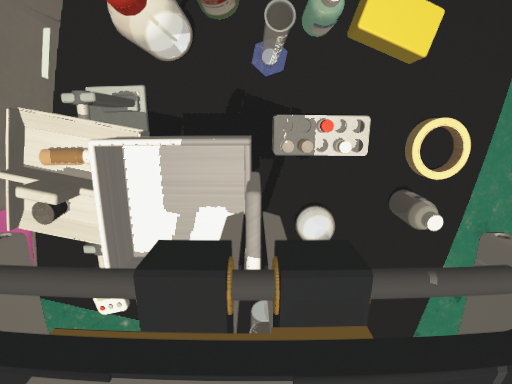

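The pan is held level, with the plate at (252,220) in the fingers and the pan clear of the dish to its left, the rack at (322,135) and the flask at (315,225). I'll lower it, slide it in and set it down.

```bash
python3 -m creep '[[[1,0,20,0],[0,0,40,0],[0,0,45,0],[0,0,40,0],[0,0,30,0],[0,0,15,0],[0,0,5,0],[0,0,0,0]]]' && python3 -m creep '[[[0,-8,0,0],[0,-10,0,0],[0,-10,0,0],[0,-6,0,0],[0,0,10,0],[0,0,10,0],[0,0,6,0],[0,0,0,0]]]'
python3 - <<'E'
from h import *
goto(.6947,.0197,.0525,12.5)
E
```

```text
time: 10.25
tool_pos: [0.7028, -0.0146, 0.0855]
ee_rot: [3.141, -0.002, 0.214]
wrist_force: [-0.2, 0.6, -2.4]
width: 0.0099
time: 11.25
tool_pos: [0.6949, 0.0187, 0.0582]
ee_rot: [-3.141, 0.0, 0.214]
wrist_force: [0.4, -0.4, -0.5]
width: 0.0096
t 11.25 pos [0.6949 0.0187 0.0582] yaw 12.3 F [ 0.4 -0.4 -0.5] w 0.0096 | shift [ 0.  -1.   5.7] turn -0.2
```

```bash
python3 -m creep '[[[0,0,2,0],[0,0,1,0],[0,0,0,0]]]' ; python3 -m creep '[[[0,0,2,0],[0,0,0,0]]]'; python3 - <<'E'
from h import *
s=snapshot('top');P=cloud(s)
q=P[(abs(P[...,2]-.045)<.03)&(abs(P[...,0]-.68)<.11)&(P[...,1]<.13)&(P[...,1]>-.02)]
print(len(q),rect(q),np.percentile(q[:,2],[5,50,95]),q.max(0))
E
```

```text
time: 11.62
tool_pos: [0.6965, 0.0188, 0.057]
ee_rot: [3.14, -0.004, 0.215]
wrist_force: [2.3, 1.3, 5.2]
width: 0.0094
time: 11.88
tool_pos: [0.6977, 0.019, 0.0561]
ee_rot: [3.14, -0.007, 0.215]
wrist_force: [2.9, 0.6, 6.5]
width: 0.0096
47 (array([674.3,  69. ]), array([124.5, 116.2]), 0.1) [0.01930583 0.04886004 0.07046649] [0.73639574 0.12721319 0.07346468]
```

Firm contact at 6.5 N, so I'll release, back up and check.

```bash
python3 -m creep '[[[0,0,0,0],[0,0,0,0],[0,0,0,0],[0,0,0,0],[0,0,0,0],[0,0,0,0]]]' 0.4 && python3 -m creep '[[[0,0,-15,0],[0,0,-35,0],[0,0,-50,0],[0,0,-50,0],[0,0,-50,0],[0,0,-30,0],[0,0,-15,0],[0,0,0,0]]]'
python3 - <<'E'
from h import *
goto(.657,.190,.28,91.3)
s=snapshot('wrist');save(s,'w4.png');P=cloud(s);m=P[...,2]
q=P[(m>.035)&(m<.096)&(P[...,0]>.58)&(P[...,0]<.8)&(P[...,1]<.15)&(P[...,1]>-.0)];print(len(q),rect(q),np.percentile(q[:,2],[5,50,95]))
q=P[(m>.075)&(m<.096)&(P[...,0]>.64)&(P[...,0]<.75)&(P[...,1]<.05)&(P[...,1]>-.03)];print(len(q),rect(q),np.percentile(q[:,2],[5,50,95]))
E
```

```text
time: 12.68
tool_pos: [0.6949, 0.0189, 0.053]
ee_rot: [3.142, 0.0, 0.215]
wrist_force: [0.6, -0.9, -0.2]
width: 0.0376
time: 13.68
tool_pos: [0.6955, 0.019, 0.3015]
ee_rot: [3.14, -0.005, 0.215]
wrist_force: [-0.3, 0.0, 0.4]
width: 0.0375
t 13.68 pos [0.6955 0.019  0.3015] yaw 12.3 F [-0.3  0.   0.4] w 0.0375 | shift [  -1.3 -175.4   21.2] turn -79.0
1282 (array([686.2,  76.4]), array([119.7, 127.4]), 11.2) [0.0393529  0.05171113 0.0879262 ]
247 (array([699.2,  18.4]), array([57.,  9.]), 12.3) [0.08517412 0.08735502 0.08902806]
```

View pics/w4.png

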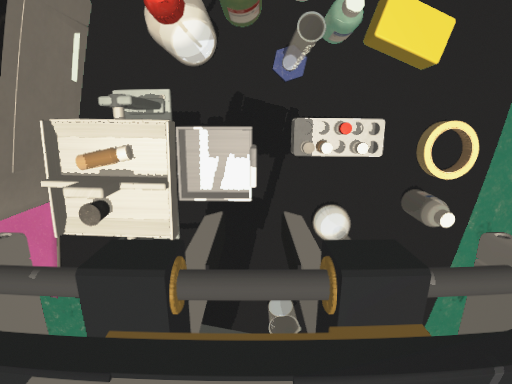

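The pan stands at the stand's side: (215,163), plate at (252,165), facing away. Its centre measures (0.686,0.079) against a target of (0.681,0.081). The dish, with the vial at (103,157) and the stopper at (95,212), is undisturbed. Next is the fin.

```bash
python3 -m creep '[[[0,-25,0,0],[0,-45,0,0],[0,-50,0,0],[0,-38,0,0],[0,-17,0,0],[0,0,0,-9],[0,0,0,-10],[0,0,0,-10]]]' && python3 -m creep '[[[0,0,0,-10],[0,0,0,-10],[0,0,0,-10],[0,0,0,-10],[0,0,0,-10],[0,0,0,0],[0,0,0,0]]]'
python3 - <<'E'
from h import *
goto(.657,.190,.201,91.3)
s=snapshot('wrist');P=cloud(s);m=P[...,2]
q=P[(m>.22)&(m<.24)&(abs(P[...,0]-.657)<.03)&(abs(P[...,1]-.19)<.035)];print(len(q),rect(q),q.mean(0))
E
```

```text
time: 14.72
tool_pos: [0.6573, 0.1898, 0.2973]
ee_rot: [-3.141, 0.001, 0.726]
wrist_force: [0.7, -0.1, 0.4]
width: 0.0372
time: 15.6
tool_pos: [0.6575, 0.1898, 0.2977]
ee_rot: [-3.141, 0.0, 1.591]
wrist_force: [0.5, -0.5, 0.3]
width: 0.0372
t 15.6 pos [0.6575 0.1898 0.2977] yaw 91.1 F [ 0.5 -0.5  0.3] w 0.0372 | shift [ 0.3 -0.5 96.7] turn -0.2
534 (array([657.8, 189. ]), array([12. , 43.8]), 10.9) [0.657771   0.19026582 0.23107541]
```

The fin now lies at 10.9° instead of about 1.3°, so the dish's overhanging corner was probably nudged as the pan passed. Vial and stopper still lie in place. I'll turn 10° more and grip.

```bash
python3 -m creep '[[[0,0,10,-10],[0,0,30,0],[0,0,30,0],[0,0,17,0],[0,0,9,0],[0,0,0,0]]]' && python3 -m creep '[[[0,0,0,0],[0,0,0,0],[0,0,0,0],[0,0,0,0],[0,0,0,0],[0,0,0,0]]]' 0
python3 - <<'E'
from h import *
goto(.657,.190,.201,12.5)
E
```

```text
time: 16.4
tool_pos: [0.6577, 0.1899, 0.202]
ee_rot: [-3.141, 0.0, 1.768]
wrist_force: [1.0, -0.2, 0.3]
width: 0.0378
time: 17.15
tool_pos: [0.657, 0.1898, 0.2029]
ee_rot: [-3.141, 0.0, 1.768]
wrist_force: [-4.9, -1.3, 4.5]
width: 0.0111
t 17.15 pos [0.657  0.1898 0.2029] yaw 101.3 F [-4.9 -1.3  4.5] w 0.0111 | shift [0.2 0.  1.9] turn 88.8
```

```bash
python3 -m creep '[[[0,0,0,3],[0,0,0,5],[0,0,0,6],[0,0,0,6],[0,0,0,6],[0,0,0,6],[0,0,0,6],[0,0,0,6]]]' && python3 -m creep '[[[0,0,0,6],[0,0,0,6],[0,0,0,6],[0,0,0,6],[0,0,0,6],[0,0,0,6],[0,0,0,5],[0,0,0,3.5]]]' && python3 -m creep '[[[0,0,0,0],[0,0,0,0],[0,0,0,0],[0,0,0,0],[0,0,0,0]]]' 0.4 && python3 -m creep '[[[0,0,-15,0],[0,0,-35,0],[0,0,-40,0],[0,0,-35,0],[0,0,-15,0],[0,0,0,0]]]'
python3 - <<'E'
from h import *
goto(.546,.070,.20,12.5)
s=snapshot('wrist');save(s,'w5.png');P=cloud(s);m=P[...,2]
q=P[(m>.22)&(m<.24)&(abs(P[...,0]-.657)<.035)&(abs(P[...,1]-.19)<.03)];print(len(q),rect(q),q.mean(0))
E
```

```text
time: 18.15
tool_pos: [0.6579, 0.1897, 0.2029]
ee_rot: [3.14, -0.0, 0.997]
wrist_force: [-3.3, -1.2, 4.3]
width: 0.011
time: 19.15
tool_pos: [0.6584, 0.189, 0.2029]
ee_rot: [3.14, -0.002, 0.221]
wrist_force: [-2.4, -3.3, 3.9]
width: 0.011
time: 19.77
tool_pos: [0.6577, 0.19, 0.2019]
ee_rot: [3.142, 0.0, 0.224]
wrist_force: [-0.3, 0.1, -0.6]
width: 0.0375
time: 20.52
tool_pos: [0.6582, 0.19, 0.3453]
ee_rot: [3.141, -0.006, 0.224]
wrist_force: [-0.2, 0.1, 0.4]
width: 0.0379
t 20.52 pos [0.6582 0.19   0.3453] yaw 12.8 F [-0.2  0.1  0.4] w 0.0379 | shift [-136.8   92.2  144.5] turn 0.3
380 (array([659.1, 188.6]), array([43.3, 10.5]), 12.7) [0.65990179 0.18886481 0.23121699]
```

View pics/w5.png

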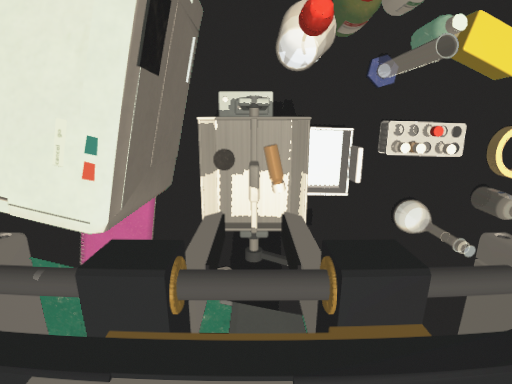

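The dish is square to the stand (12.7°). The vial at (275,167) lies in the half above the pan and the stopper at (224,160) is on the far side. Now shut the fingers and go above the lever pad.

```bash
python3 -m creep '[[[-20,13,0,0],[-35,22,0,0],[-40,25,0,0],[-30,19,0,0],[-13,9,0,0],[0,0,0,0]]]' 0 && python3 -m creep '[[[0,0,20,0],[0,0,40,0],[0,0,40,0],[0,0,20,0],[0,0,8,0],[0,0,0,0]]]'
python3 - <<'E'
from h import *
goto(.546,.070,.19,12.5)
s=snapshot('wrist');P=cloud(s);m=P[...,2]
q=P[(m>.165)&(m<.21)&(abs(P[...,0]-.546)<.04)&(abs(P[...,1]-.07)<.045)];print(len(q),rect(q),q.mean(0))
E
```

```text
time: 21.32
tool_pos: [0.5424, 0.0733, 0.3419]
ee_rot: [-3.141, -0.0, 0.223]
wrist_force: [-0.1, -0.1, -0.2]
width: 0.0005
time: 22.08
tool_pos: [0.543, 0.0741, 0.2135]
ee_rot: [-3.141, 0.001, 0.224]
wrist_force: [-0.3, 0.8, 0.2]
width: 0.0008
t 22.07 pos [0.543  0.0741 0.2135] yaw 12.8 F [-0.3  0.8  0.2] w 0.0008 | shift [ 2.1  4.7 23.5] turn 0.3
2014 (array([546.6,  77.5]), array([35.7, 62.7]), 10.4) [0.55035715 0.06966309 0.18912181]
```

```bash
python3 -m creep '[[[0,0,8,0],[0,1,9,0],[0,3,10,0],[0,3,10,0],[0,3,10,0],[0,3,10,0],[0,2,10,0],[0,2,10,0]]]' && python3 -m creep '[[[0,0,10,0],[0,-1,10,0],[0,-2,10,0],[0,-2,9,0],[0,-2,8,0],[0,-2,6,0],[0,0,0,0]]]'
python3 - <<'E'
from h import *
goto(.546,.070,.07,12.5)
E
```

```text
time: 23.12
tool_pos: [0.5468, 0.0565, 0.1369]
ee_rot: [3.141, -0.001, 0.223]
wrist_force: [0.5, -1.8, 1.7]
width: 0.0001
time: 24.0
tool_pos: [0.5443, 0.0656, 0.0836]
ee_rot: [3.141, 0.0, 0.224]
wrist_force: [0.5, -5.0, 2.1]
width: 0.0005
t 24.0 pos [0.5443 0.0656 0.0836] yaw 12.8 F [ 0.5 -5.   2.1] w 0.0005 | shift [ 2.7 -4.  13.6] turn 0.3
```

```bash
python3 -m creep '[[[0,0,4,0],[0,0,4,0],[0,0,0,0]]]'; python3 -m creep '[[[0,0,3,0],[0,0,0,0]]]';  python3 -m creep '[[[0,0,2,0],[0,0,0,0]]]'
```

```text
time: 24.38
tool_pos: [0.5439, 0.0674, 0.0759]
ee_rot: [-3.139, 0.0, 0.224]
wrist_force: [-1.7, 1.6, 5.9]
width: 0.0005
time: 24.62
tool_pos: [0.544, 0.0678, 0.0733]
ee_rot: [-3.138, -0.0, 0.224]
wrist_force: [-1.7, 0.9, 6.0]
width: 0.0005
time: 24.88
tool_pos: [0.5442, 0.0678, 0.0715]
ee_rot: [-3.138, -0.001, 0.224]
wrist_force: [-1.3, 1.8, 5.5]
width: 0.0005
```

```bash
python3 -m creep '[[[0,0,2,0],[0,0,0,0]]]'; python3 -m creep '[[[0,0,2,0],[0,0,0,0]]]';  python3 -m creep '[[[0,0,2,0],[0,0,0,0]]]'; python3 - <<'E'
from h import *
s=snapshot('wrist');save(s,'w6.png')
E
```

```text
time: 25.12
tool_pos: [0.5444, 0.0678, 0.0696]
ee_rot: [-3.138, -0.001, 0.224]
wrist_force: [-1.6, 2.0, 5.6]
width: 0.0
time: 25.38
tool_pos: [0.5445, 0.0678, 0.0677]
ee_rot: [-3.138, -0.002, 0.224]
wrist_force: [-0.7, 1.8, 5.2]
width: 0.0006
time: 25.62
tool_pos: [0.5447, 0.0677, 0.0657]
ee_rot: [-3.138, -0.002, 0.224]
wrist_force: [0.6, 1.5, 6.5]
width: 0.0005
```

View pics/w6.png

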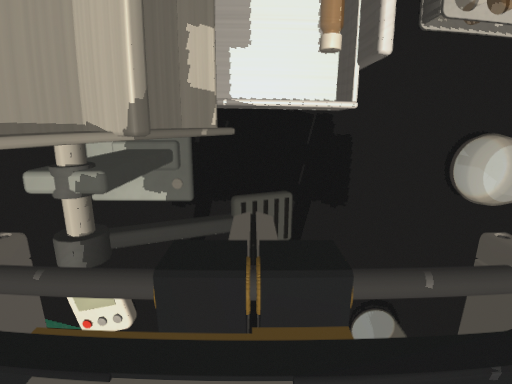

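The vial already lies in the pan at (332,25), and the fingers press the pad at (262,215). It isn't firm yet, so I'll press on.

```bash
python3 -m creep '[[[0,0,2,0],[0,0,0,0]]]'; python3 -m creep '[[[0,0,2,0],[0,0,0,0]]]';  python3 -m creep '[[[0,0,2,0],[0,0,0,0]]]'; python3 - <<'E'
from h import *
goto(.546,.07,.06,12.5)
s=snapshot('wrist');P=cloud(s);m=P[...,2]
q=P[(m>.03)&(m<.12)&(abs(P[...,0]-.552)<.03)&(abs(P[...,1]-.06)<.045)];print(len(q),rect(q),q.mean(0))
A=np.c_[q[:,:2],np.ones(len(q))];print(np.linalg.lstsq(A,q[:,2],rcond=None)[0])
E
```

```text
time: 25.92
tool_pos: [0.5448, 0.0677, 0.0638]
ee_rot: [-3.139, -0.002, 0.224]
wrist_force: [-0.5, 2.6, 6.3]
width: -0.0
time: 26.18
tool_pos: [0.5448, 0.0677, 0.0618]
ee_rot: [-3.139, -0.002, 0.224]
wrist_force: [-0.1, 2.0, 6.2]
width: 0.0003
time: 26.42
tool_pos: [0.5449, 0.0675, 0.0599]
ee_rot: [-3.139, -0.002, 0.224]
wrist_force: [-0.6, 0.9, 6.7]
width: 0.0004
t 26.43 pos [0.5449 0.0675 0.0599] yaw 12.8 F [-0.6  0.9  6.7] w 0.0004 | shift [ 1.6 -2.2 -0.1] turn 0.3
3032 (array([551.3,  73.4]), array([34.3, 64.3]), 2.4) [0.55313978 0.07213743 0.0907657 ]
[-0.04624887  0.37704808  0.0891485 ]
```

```bash
python3 -m creep '[[[0,0,2,0],[0,0,0,0]]]'; python3 -m creep '[[[0,0,2,0],[0,0,0,0]]]';  python3 - <<'E'
from h import *
s=snapshot('side')
P=cloud(s)
q=P[(P[...,2]>.02)&(P[...,2]<.13)&(abs(P[...,0]-.546)<.035)&(abs(P[...,1]-.07)<.045)];print(len(q),q.min(0),q.max(0))
c=proj(s,[.546,.075,.1])[0].astype(int);print(c)
x,y=c; cr=s['color'][max(0,y-60):y+60,max(0,x-75):x+75,::-1];cv2.imwrite('pics/s7.png',cv2.resize(cr,None,fx=5,fy=5,interpolation=cv2.INTER_CUBIC))
E
```

```text
time: 26.72
tool_pos: [0.545, 0.0676, 0.058]
ee_rot: [-3.139, -0.003, 0.224]
wrist_force: [0.2, 1.1, 6.9]
width: 0.0003
time: 26.98
tool_pos: [0.5451, 0.0675, 0.056]
ee_rot: [-3.139, -0.003, 0.224]
wrist_force: [0.4, 1.2, 7.0]
width: 0.0011
86 [0.52594291 0.05111538 0.06368356] [0.55642706 0.10996362 0.12991433]
[252 198]
```

View pics/s7.png

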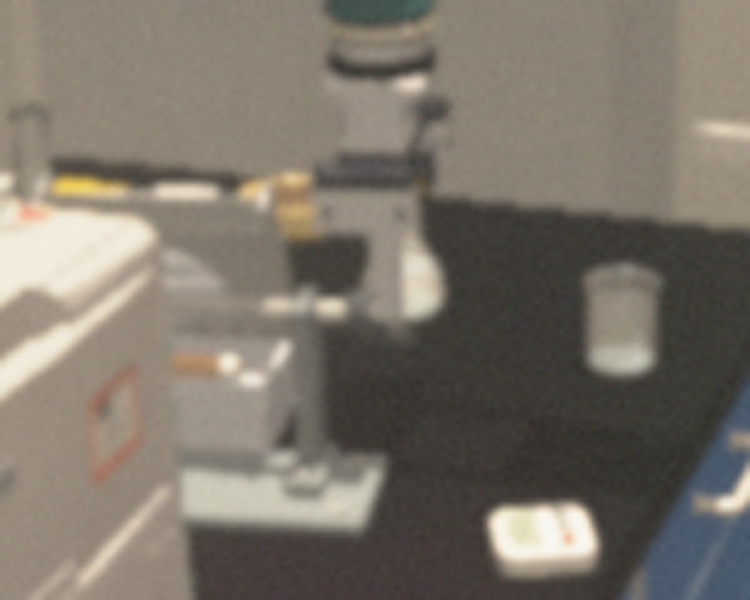

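The side view shows the dish tipped steeply, the finger on the pad and the vial lying in the pan. I'll keep pressing in small steps until it firms.

```bash
python3 -m creep '[[[0,0,2,0],[0,0,0,0]]]'; python3 -m creep '[[[0,0,2,0],[0,0,0,0]]]'; python3 -m creep '[[[0,0,2,0],[0,0,0,0]]]'; python3 - <<'E'
from h import *
s=snapshot('wrist');P=cloud(s);m=P[...,2]
# fin/dish slope: dish floor/divider plane tilt from points in dish region, stand coords
import math
a=math.radians(12.6);d=P[...,:2]-[.657,.19]
X=d[...,0]*math.cos(a)+d[...,1]*math.sin(a);Y=-d[...,0]*math.sin(a)+d[...,1]*math.cos(a)
k=(X>-.158)&(X<-.135-.003+.03)&(Y<-.07)&(Y>-.125)&(m>.02)&(m<.12)
for lo in np.arange(-.125,-.07,.006):
    r=k&(Y>=lo)&(Y<lo+.006); print(round(lo+.003,3),r.sum(),np.percentile(m[r],[20,50,80]).round(4) if r.sum()>3 else '')
E
```

```text
time: 27.28
tool_pos: [0.5451, 0.0675, 0.054]
ee_rot: [-3.139, -0.003, 0.224]
wrist_force: [0.2, 0.6, 5.1]
width: 0.0008
time: 27.52
tool_pos: [0.5452, 0.0674, 0.0521]
ee_rot: [-3.139, -0.003, 0.224]
wrist_force: [0.6, 1.2, 5.9]
width: 0.0005
time: 27.78
tool_pos: [0.5453, 0.0674, 0.0501]
ee_rot: [-3.139, -0.003, 0.224]
wrist_force: [-0.3, 1.3, 6.9]
width: 0.0007
-0.122 0 
-0.116 98 [0.063  0.0637 0.0645]
-0.11 301 [0.0656 0.067  0.0682]
-0.104 420 [0.0698 0.0892 0.1102]
-0.098 444 [0.0732 0.0879 0.1092]
-0.092 442 [0.0764 0.0873 0.1094]
-0.086 388 [0.0799 0.0882 0.1099]
-0.08 364 [0.0828 0.0836 0.0844]
-0.074 254 [0.0812 0.086  0.0879]
-0.068 38 [0.0866 0.0895 0.0899]
```

```bash
python3 - <<'E'
from h import *
import math
o=get_obs();t=np.array(o['tool_pos']);a=math.radians(12.6)
def st(P):
    d=P-np.array([.657,.19,0]);return np.stack([d[...,0]*math.cos(a)+d[...,1]*math.sin(a),-d[...,0]*math.sin(a)+d[...,1]*math.cos(a),P[...,2]],-1)
print('tcp stand',st(t),'F',o['wrist_force'],o['wrist_torque'])
s=snapshot('wrist');save(s,'w8.png');Q=st(cloud(s));print('tcp px',proj(s,t),'tcp z.08',proj(s,[t[0],t[1],.08]))
k=(Q[...,0]>-.17)&(Q[...,0]<-.10)&(Q[...,1]<-.065)&(Q[...,1]>-.13)&(Q[...,2]>.05)&(Q[...,2]<.135)
v,u=np.where(k);print(u.min(),u.max(),v.min(),v.max())
for r in range(v.min(),v.max()+1,5):
    print(r,' '.join('%3d,%3d'%(Q[r,c,0]*1000,Q[r,c,2]*1000) if k[r,c] else '   .   ' for c in range(225,305,8)))
E
```

```text
tcp stand [-0.13582855 -0.09533185  0.05014217] F [-0.81564657  1.8679294   6.86252876] [ 0.23483812 -0.01431819 -0.03415645]
tcp px [[251.83578237 213.88297848]] tcp z.08 [[251.57690564 227.9631755 ]]
202 279 191 258
191    .       .       .       .       .       .    -115, 59    .       .       .   
196    .       .    -116, 73 -116, 71 -116, 71 -116, 69 -117, 66    .       .       .   
201 -116, 83 -117, 80 -117, 79 -118, 75 -119, 72 -119, 71 -120, 68    .       .       .   
206 -119, 83 -119, 83 -121, 78 -121, 76 -122, 73 -123, 71 -124, 68    .       .       .   
211 -123, 83 -123, 83 -124, 78 -125, 77 -125, 76 -127, 69 -127, 68    .       .       .   
216 -126, 83 -125, 85 -125, 87 -125, 87 -125, 86 -125, 86 -131, 66    .       .       .   
221 -129, 85 -125, 96 -124, 97 -125, 95 -125, 96 -124, 97 -125, 95    .       .       .   
226 -132, 85 -125,104 -125,104 -125,104 -125,104 -125,104 -125,104    .       .       .   
231 -136, 84 -125,111 -125,111 -125,111 -125,111 -125,112 -125,111    .       .       .   
236 -139, 84 -125,118 -125,118 -125,119 -125,119 -125,118 -125,118    .       .       .   
241    .       .       .    -126,123 -125,124    .       .       .       .       .   
246    .       .       .    -126,128 -125,130    .       .       .       .       .   
251    .       .       .    -127,133    .       .       .       .       .       .   
256    .       .       .       .       .       .       .       .       .       .
```

View pics/w8.png

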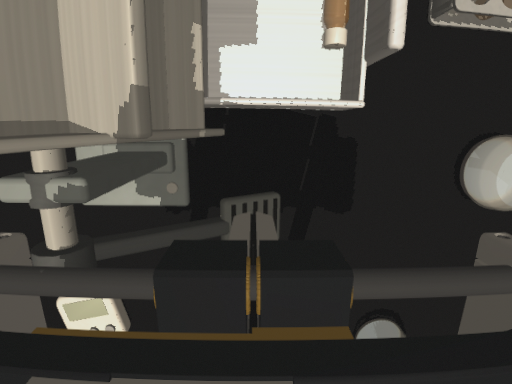

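```bash
python3 - <<'E'
from h import *
from scipy.spatial.transform import Rotation as R
o=get_obs();t=np.array(o['tool_pos']);M=R.from_euler('xyz',o['ee_rot']).as_matrix()
s=snapshot('wrist');E=s['extrinsics'];c=-E[:3,:3].T@E[:3,3];print('cam in tool',M.T@(c-t),o['joint_torque'])
for dx in(0,.008,.011):
  for dz in(0,-.01,-.02,-.03): print(dx,dz,proj(s,t+M@[dx,0,dz])[0].round(1))
D=s['depth'];
for r in range(204,226,3): print(r,D[r,236:272:4].round(3))
E
```

```text
cam in tool [ 0.06714631  0.00072062 -0.20561269] [-5.69574628e-01 -3.12407970e+01 -2.54507947e+01 -3.50364167e-01
 -4.72261815e-02 -6.49017366e-04]
0 0 [251.9 213.9]
0 -0.01 [251.8 218.2]
0 -0.02 [251.8 222.9]
0 -0.03 [251.7 228.2]
0.008 0 [251.9 203.7]
0.008 -0.01 [251.8 207.6]
0.008 -0.02 [251.8 211.8]
0.008 -0.03 [251.7 216.5]
0.011 0 [251.9 199.8]
0.011 -0.01 [251.8 203.5]
0.011 -0.02 [251.8 207.6]
0.011 -0.03 [251.7 212.1]
204 [0.182 0.183 0.184 0.187 0.187 0.188 0.191 0.192 0.194]
207 [0.182 0.185 0.184 0.187 0.187 0.189 0.192 0.193 0.195]
210 [0.181 0.184 0.184 0.187 0.188 0.19  0.191 0.194 0.195]
213 [0.183 0.185 0.    0.183 0.189 0.183 0.183 0.183 0.196]
216 [0.177 0.177 0.176 0.177 0.181 0.178 0.178 0.176 0.178]
219 [0.171 0.172 0.171 0.172 0.175 0.173 0.171 0.172 0.172]
222 [0.167 0.167 0.166 0.166 0.171 0.167 0.166 0.166 0.168]
225 [0.162 0.162 0.161 0.162 0.166 0.161 0.161 0.161 0.163]
```

The pad surface still measures about 76 mm at its middle (arm about 30° down), so it's a few millimetres short of the stop. The visible finger ends also sit about 27 mm higher than the reported TCP. That explains why it isn't firm yet, so I'll continue down.

```bash
python3 -m creep '[[[0,0,2,0],[0,0,0,0]]]'; python3 -m creep '[[[0,0,2,0],[0,0,0,0]]]'; python3 -m creep '[[[0,0,2,0],[0,0,0,0]]]';python3 -m creep '[[[0,0,2,0],[0,0,0,0]]]'
```

```text
time: 28.18
tool_pos: [0.5453, 0.0673, 0.0481]
ee_rot: [-3.139, -0.003, 0.224]
wrist_force: [0.3, 1.5, 7.5]
width: 0.0006
time: 28.42
tool_pos: [0.5453, 0.0672, 0.0461]
ee_rot: [-3.14, -0.003, 0.224]
wrist_force: [0.1, 0.6, 5.6]
width: 0.0002
time: 28.68
tool_pos: [0.5454, 0.0672, 0.0446]
ee_rot: [-3.14, -0.003, 0.224]
wrist_force: [-0.3, 0.6, 7.1]
width: 0.0005
time: 28.92
tool_pos: [0.5455, 0.0674, 0.0442]
ee_rot: [-3.14, -0.004, 0.224]
wrist_force: [-3.3, 1.3, 13.7]
width: 0.0005
```

It's firm: 13.7 N and the position has stalled. I'll hold briefly, then let the lever rise gently and back off.

```bash
python3 -m creep '[[[0,0,1,0],[0,0,0,0],[0,0,0,0],[0,0,0,0]]]'; python3 -m creep '[[[0,0,-5,0],[0,1,-9,0],[0,1,-10,0],[0,1,-10,0],[0,1,-10,0],[0,1,-10,0],[0,1,-10,0],[0,0,-10,0]]]'; python3 -m creep '[[[0,-1,-10,0],[0,-2,-10,0],[0,-2,-10,0],[0,-2,-10,0],[0,-2,-10,0],[0,-2,-10,0],[0,-2,-10,0],[0,0,-15,0]]]'; python3 -m creep '[[[0,0,-20,0],[0,0,-40,0],[0,0,-40,0],[0,0,-30,0],[0,0,-10,0],[0,0,0,0]]]'
python3 - <<'E'
from h import *
s=snapshot('top');save(s,'t9.png');P=cloud(s);m=P[...,2]
goto(.546,.07,.3,12.5)
K=lambda z0,z1,x0,x1,y0,y1:P[(m>z0)&(m<z1)&(P[...,0]>x0)&(P[...,0]<x1)&(P[...,1]>y0)&(P[...,1]<y1)]
q=K(.222,.245,.6,.72,.13,.25);print('fin',len(q),rect(q) if len(q)>4 else '')
q=K(.075,.1,.64,.76,-.04,.05);print('plate',len(q),rect(q),q.mean(0))
c=s['color'][...,::-1];cv2.imwrite('pics/t9c.png',cv2.resize(c[100:225,165:325],None,fx=4.5,fy=4.5,interpolation=cv2.INTER_CUBIC))
E
```

```text
time: 29.42
tool_pos: [0.5456, 0.0675, 0.0439]
ee_rot: [-3.14, -0.005, 0.224]
wrist_force: [-3.4, 0.8, 16.7]
width: 0.0003
time: 30.42
tool_pos: [0.5453, 0.061, 0.1145]
ee_rot: [-3.139, 0.0, 0.224]
wrist_force: [-0.3, 0.8, 2.8]
width: 0.0005
time: 31.42
tool_pos: [0.5425, 0.0724, 0.1994]
ee_rot: [3.141, 0.001, 0.223]
wrist_force: [0.4, 0.4, 0.2]
width: 0.0004
time: 32.17
tool_pos: [0.543, 0.0725, 0.3394]
ee_rot: [3.141, -0.001, 0.223]
wrist_force: [-0.1, -0.3, 0.1]
width: 0.0005
t 32.23 pos [0.5427 0.0725 0.3381] yaw 12.8 F [-0.3 -0.2 -0.7] w 0.0002 | shift [ 2.8  3.2 38.1] turn 0.3
fin 0 
plate 0 (array([0., 0.]), array([0., 0.]), 0.0) [nan nan nan]<stdin>:6: RuntimeWarning: Mean of empty slice.
  ret = um.true_divide(
```

View pics/t9c.png

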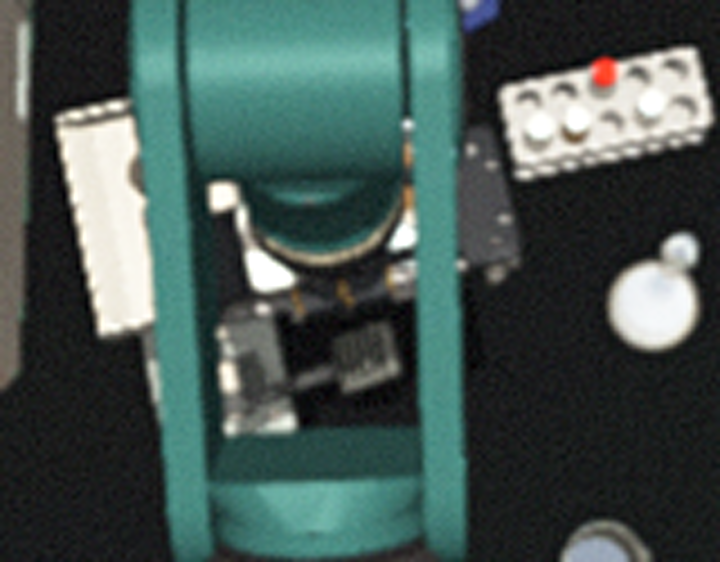

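The arm hides the pan and dish here: the lever is back up at (365,360) and the rack and flask are in place. I'll retreat and check from clear views.

```bash
python3 -m creep '[[[-20,0,-10,0],[-40,15,0,0],[-45,25,0,0],[-45,40,0,0],[-45,40,0,0],[-25,30,0,0],[-10,10,0,0],[0,0,0,0]]]'
python3 - <<'E'
from h import *
s=snapshot('top');P=cloud(s);m=P[...,2]
goto(.546,.07,.3,12.5)
K=lambda z0,z1,x0,x1,y0,y1:P[(m>z0)&(m<z1)&(P[...,0]>x0)&(P[...,0]<x1)&(P[...,1]>y0)&(P[...,1]<y1)]
for n,a in dict(fin=(.222,.245,.6,.72,.13,.25),plate=(.075,.1,.64,.76,-.04,.05),pad=(.17,.21,.49,.6,.02,.1),flask=(.02,.22,.54,.7,-.2,-.06)).items():
    q=K(*a); print(n,len(q),(rect(q),q.mean(0).round(3)) if len(q)>4 else '')
w=snapshot('wrist')
c=s['color'][...,::-1];a=cv2.resize(c[95:255,165:365],(400,320));b=cv2.resize(w['color'][...,::-1],(400,300));
sd=snapshot('side')['color'][...,::-1];d=cv2.resize(sd[150:270,180:340],(400,300),interpolation=cv2.INTER_CUBIC)
im=np.zeros((600,800,3),np.uint8);im[:300,:400]=cv2.resize(a,(400,300));im[:300,400:]=b;im[300:,:400]=d
cv2.imwrite('pics/f10.png',im)
E
```

```text
time: 33.22
tool_pos: [0.3532, -0.1349, 0.3475]
ee_rot: [-3.14, 0.002, 0.221]
wrist_force: [0.5, 0.2, -0.4]
width: 0.0002
t 33.27 pos [ 0.3536 -0.1343  0.3477] yaw 12.7 F [ 0.   0.5 -0.1] w 0.0005 | shift [ 232.8 -156.8   47.6] turn 0.2
fin 66 ((array([656.9, 189. ]), array([43.4, 12. ]), 13.8), array([0.656, 0.189, 0.231]))
plate 57 ((array([699.2,  20.2]), array([58.9, 10.1]), 12.3), array([0.699, 0.02 , 0.086]))
pad 178 ((array([546.3,  73.9]), array([35.8, 53.2]), 11.4), array([0.546, 0.069, 0.19 ]))
flask 349 ((array([ 617.2, -140.7]), array([64.6, 58. ]), 75.4), array([ 0.614, -0.138,  0.07 ]))
```

View pics/f10.png

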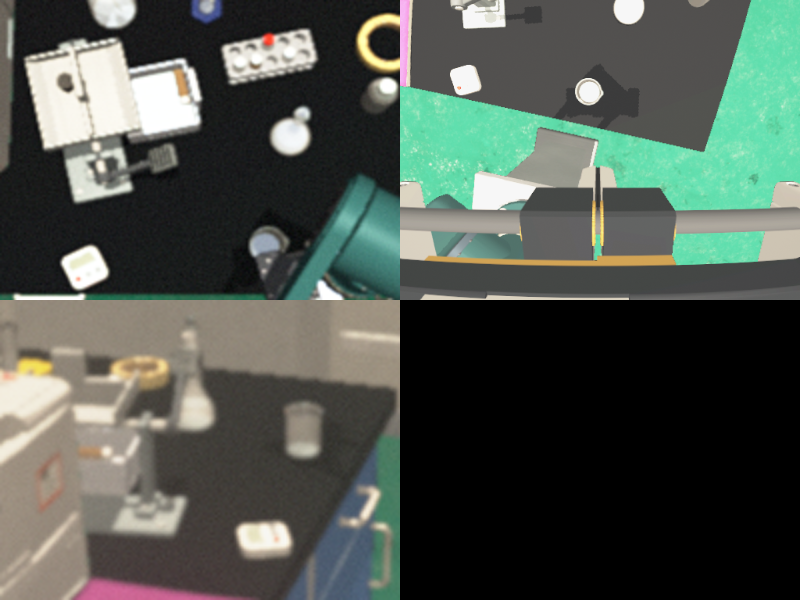

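The vial lies in the pan at (182,83), the stopper is still in the dish at (66,82), and the lever is up at (163,157). The pan, flask, beaker and timer are unmoved and the arm is clear, so I'll hand in.

```bash
python3 -c "
from bench import ticket
print(ticket.close_job())"
```

```text
the job is handed in; nothing more can be done
None
```

The job is done and handed in at about 33 s. I set the pan under the tipping side, turned the dish about 89° by its fin, pressed the lever to its stop and let it come back up.

**Last checks:**
- **Vial and stopper:** the vial lies in the pan and the stopper is still in the dish.
- **Lever:** it firmed up at 14–17 N and is back at its rest height of 190 mm.
- **Pan:** it stands on the bench, with its centre about 5 mm from the catch spot.
- **Bystanders:** the flask measures unmoved; the beaker, timer and rack look unmoved in the pictures. I did not check the bottle or the notebook separately.
- **Robot:** the arm is clear of everything.

**What went wrong or disagreed:**
- **First grip on the pan:** it missed because I lifted before the fingers had closed. The pan stayed where it was, and the second try held.
- **Dish turned early:** before I gripped the fin, the dish had already turned about 10°, probably nudged by the pan on its way in. No force showed, and nothing in the dish was lost.
- **Finger height:** while pressing, the visible finger ends measured about 27 mm above the reported TCP. The stop therefore came at a lower reported height than I expected.
- **Vial dropped early:** the vial had fallen into the pan before the lever reached its stop.

I viewed 13 pictures, three over the budget of 10.

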